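Dot the guitar's sound hole with the fat marker and keep it poised

TASK

Pull the fat marker out of its cap in the plywood rack, lean it over to a writing slant of about 45 degrees with its nib down, and touch the nib lightly to the wood inside the sound hole of the plywood guitar to put a dot there, without marking the guitar anywhere else. Then lift the nib about 5 cm above the sound hole and finish holding the marker there, still at that slant, gripped and touching nothing but the fingers; leave the thin markers in their caps and the palm-tree cut-out where it lies.

Things in the scene. Friction and masses are not known exactly. Their poses are not given: they have to be found in the camera images.
- marker: the fat marker, about 60 g, 150 mm long: a round black barrel 32 mm across with a pale band, z = 36 to 144 mm, then a tail plug 28 mm across. Origin at the tip of its nib, z axis from nib to tail. It starts upright, nib down in a cap: its nose, 17.4 mm across below z = 36 mm, is loosely in the cap (no snap), its shoulder rests on the rack's top, so the nib is 36 mm below that top
- rack: the marker rack, a fixed laser-cut plywood box 136 (x) by 256 (y) by 75 mm high; origin under its centre, z up. Eight black caps sit mouth up, flush in its top, at x = -30 and 30, y = -90, -30, 30 and 90 mm; mouths 19 mm wide, 42 mm deep. Four hold a marker each, at least 84 mm apart; the others are empty
- thin1: one of three thin markers, like the fat one but 21 mm across and 134 mm long, 24 g, standing nib down in a cap of the rack; origin at the tip of the nib, z axis from nib to tail
- thin2: a second thin marker, same as thin1
- thin3: a third thin marker, same as thin1
- nib (a point): the tip of the fat marker's nib, same point and axes as marker; the rigid nib is 10 mm long, 10 mm across, with a blunt 7 mm tip
- guitar: a guitar shape laser-cut from 6 mm plywood, taped flat to the bench so that it cannot move, 240 mm long, 92 mm over its wide end; origin on its underside below the middle of the sound hole, x axis along the neck towards the head, z up. It reaches from x = -90 mm (wide end) to x = 150 mm (head)
- sound_hole (a point): the middle of the guitar's sound hole, on its top face, 6 mm above the bench: not a real hole but a dark ring engraved in the flat wood, 40 mm outside and 34 mm inside, in the body close to where the neck begins; axes as the guitar's
- palm: a loose palm-tree cut-out of 6 mm plywood, 95 mm long and 70 mm wide, lying flat on the far side of the bench; origin on its underside, x axis from foot to crown

How it is judged:
On the way, in this order (a step that is already met when the one before it is completed fails the run):
1. the fat marker is gripped and its nib is out of the cap, above the rack's top (z of nib in the frame of rack above 0.08 m and contact force between marker and the fingers above 0.5 N), for 0.1 s.
2. the slanted marker's nib touches the wood inside the sound hole (contact force between marker and guitar above 0.2 N and distance between nib and sound_hole below 0.018 m and contact force between marker and the fingers above 0.5 N and angle between marker's own z axis and vertical between 0.44 and 1.13 rad), for 0.05 s.
At the end, for the whole second after the job is handed in: the fat marker is at rest in the grip, touching nothing else, nib down, leaning 25 to 65 degrees from upright, nib tip 20 to 100 mm above the guitar's top and within 40 mm sideways of the middle of the sound hole; the thin markers stand in their caps (height (world z) of nib between 0.026 and 0.106 m and horizontal distance between nib and sound_hole below 0.04 m and angle between marker's own z axis and vertical between 0.44 and 1.13 rad and contact force between marker and the fingers above 0.5 N and contact force between marker and guitar below 0.05 N and contact force between marker and rack below 0.05 N and contact force between marker and thin1 below 0.05 N and contact force between marker and thin2 below 0.05 N and contact force between marker and thin3 below 0.05 N and contact force between marker and palm below 0.05 N and linear speed of marker below 0.03 m/s and angle between each of thin1, thin2, thin3's own z axis and vertical below 0.3 rad); the arm keeps its last pose, push and grip.
It fails at once if the marker touches the guitar outside the sound hole (contact force between marker and guitar above 0.2 N and horizontal distance between nib and sound_hole above 0.022 m).
It fails at once if the nib is pressed hard (over 25 N) (contact force between marker and guitar above 25 N).
It fails at once if a thin marker is pulled up, tipped or knocked out of its cap (distance of any of thin1, thin2, thin3 from where it was at the start of the episode above 0.015 m).
It fails at once if the palm-tree cut-out is shifted (distance of palm from where it was at the start of the episode above 0.02 m).
It also fails if it takes over 45 s, if anything falls off the work surface, if the arm or the gripper's body presses on something with over 40 N, if the wrist force passes 120 N, or if a joint passes its speed limit or range.

ROBOT

A 6-joint arm with a two-finger parallel gripper is mounted at the origin on the work surface. World frame = base frame: x ahead of the robot, y to its left, z up, the work surface at z = 0. Lengths are in m, angles in rad, forces in N, time in s.
With the tool pointing down it reaches from about 0.3 to 0.875 m from the base axis. Payload 6.4 kg.
Tool frame: the origin (TCP) lies between the finger pads; the fingertips stand 25 mm ahead of it and the grasp point (between the pads) lies 6 mm ahead of it; z points along the fingers, y is the line along which they close (so a half turn about z gives the same grasp; the last joint's range is limited). The gripper opens to 85 mm and grips with 20 to 120 N. Pads are 22 mm wide; open, the fingers measure 114 mm over their backs; the gripper's body (76 mm by 85 mm) begins 54 mm behind the grasp point. The pads swing forward as they close: fully open they stand 13 mm farther back than shut.
Start: joints at [-1.508, 0.181, 1.607, -0, 1.354, -0.206], TCP at [0.153, -0.554, 0.256] pointing down, gripper open.
Joint ranges: [-2.99, 2.99], [-0.89, 2.07], [0.3, 2.58], [-1.14, 4.28], [0, 2.63], [-3.12, 3.12]. Speed limits (rad/s): [2.57, 2.57, 3.01, 3.14, 3.14, 3.14].

INTERFACE

Orientations are given as a unit quaternion [w, x, y, z].
In Python, from bench import ctrl gives the robot as it stands.
- The arm moves only by the tool servo_tool, never from a script. Its argument "series" is text: rows parted by semicolons, each of 7 numbers parted by spaces: the gripper command: -1 is fully open, 1 is shut, values between are in proportion, then the shift along the tool's x, y, z in m, then the turn, a rotation vector about the tool's x, y, z in degrees. A call has 1 to 12 rows; each row is the pose to reach, as a shift and turn from the pose commanded when the call began, along the tool's axes at that moment; what a row does not reach only later rows make up. A row lasts 1/12 s, in which the tool goes at most 41.7 mm and 7.16 degrees, less where a joint would pass 70% of its speed; a pose out of reach is approached as far as the arm can. A call with a gripper value outside its range is refused whole. The fingers move at their own pace and stop on an object; the grip force is fixed at half the most. Time passes only in rows, so rows that repeat a pose let the fingers close. It gives the time, the measured TCP pose, the force, the opening and the grip force at its end, in the units of the state.
- ctrl.get_obs(): the state, without advancing time (a new reading comes with each control period).
- ctrl.camera(name): name is "scene" or "top"; returns a dict with "img" (400x640x3 uint8, red, green, blue), "z_map" (400x640 float32, m along the optical axis (not along the pixel's ray), 0 where there is no reading), "fovy" (degrees; the focal length in pixels is half the picture's height over the tangent of half this angle, whatever the lens; pixels are square), "cx", "cy" (the principal point, pixels), "extrinsics" (4x4, takes a point from camera to world coordinates). Camera axes: x right, y down, z forward; pixel columns grow to the right and rows downward; lengths in m; the calibration is good to about 2 mm. A picture is of the moment at which its call begins.
- ctrl.hand_in(): hands the job in; it is judged then, once.
The state is a dict: "time_s": time; "q": joint angles; "dq": joint speeds; "joint_efforts": joint torques, N m; "eef_pos": TCP position; "eef_rot": TCP orientation; "wrist_force": force on the tool from outside, world axes, zero at the start; "torque": the same for the moment, N m; "opening": opening from 0.0 (shut) to 1.0 (fully open); "grasp_force": force on a finger pad.
Only numpy, scipy, OpenCV 4.12 (cv2) and the standard library are available. Lean on these libraries where they do the work, as an engineer would, in place of code of your own. Each camera call takes 0.05 s, during which the arm holds its last target. There are 200 camera calls.

## Working session

There is one attempt and no reset: what is moved stays moved. The work goes in short steps, Python scripts to look and compute and a tool call to move; the robot and the scene stay as the last step left them, time stands still between calls to the robot, and variables do not carry over. Pictures are saved under pics/ and viewed, at most 10 in all, crops included, and the job is handed in when it is done.

Besides the shell and the picture viewer there is one more tool, called after "Call:" by a JSON object that holds its "api" and its "payload". servo_tool: Moves the arm, as the interface text tells. Its arguments: {"type":"object","properties":{"series":{"type":"string"}},"required":["series"]}

```bash
mkdir -p pics; cat > h.py <<'E'
import numpy as np, cv2
from bench import ctrl
from scipy.spatial.transform import Rotation as R
def cloud(c):
    z=c["z_map"].astype(float);h,w=z.shape
    f=h/2/np.tan(np.radians(c["fovy"])/2)
    u,v=np.meshgrid(np.arange(w),np.arange(h))
    P=np.stack([(u-c["cx"])/f*z,(v-c["cy"])/f*z,z],-1)
    E=np.array(c["extrinsics"]);W=P@E[:3,:3].T+E[:3,3];W[z==0]=np.nan
    return W
def snap(n,tag):
    c=ctrl.camera(n);cv2.imwrite(f"pics/{tag}.png",c["img"][...,::-1]);return c
E
python3 - <<'E'
from h import *
for n in("top","scene"):
    c=snap(n,n+"0");np.savez(n+"0.npz",W=cloud(c),img=c["img"]);print(n,c["fovy"],np.round(c["extrinsics"],3).tolist())
o=ctrl.get_obs();print(o)
E
```

```text
top 47.10884418649416 [[-0.044, -0.975, 0.216, 0.368], [-0.999, 0.043, -0.012, -0.0], [0.002, -0.216, -0.976, 1.241], [0.0, 0.0, 0.0, 1.0]]
scene 47.869780809186935 [[-0.147, 0.696, -0.702, 1.323], [0.989, 0.096, -0.112, 0.107], [-0.011, -0.711, -0.703, 0.741], [0.0, 0.0, 0.0, 1.0]]
{'time_s': 0.1, 'q': array([-1.50828738e+00,  1.81472967e-01,  1.60790255e+00, -8.78734649e-06,
        1.35377977e+00, -2.06287675e-01]), 'dq': array([ 4.61906925e-04, -1.02586797e-03, -2.57042114e-03, -3.72682091e-05,
        9.74152257e-04, -9.31837689e-04]), 'joint_efforts': array([ 9.45951469e-04, -4.45877266e+01, -3.52235055e+01, -2.31828135e-04,
        4.20530123e-03, -2.85310229e-06]), 'eef_pos': array([ 0.1526961 , -0.55388775,  0.25547334]), 'eef_rot': array([-7.79604392e-04,  9.90981703e-01,  1.33994974e-01,  5.18410266e-05]), 'wrist_force': array([-0.17267204,  0.00240617, -0.92579354]), 'torque': array([-0.02419729, -0.00021482,  0.00735094]), 'grasp_force': 0.0, 'opening': 0.9997284679923727}
```

View pics/top0.png

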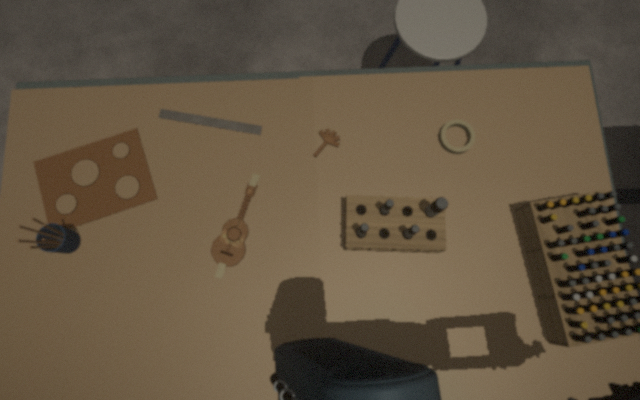

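View pics/scene0.png

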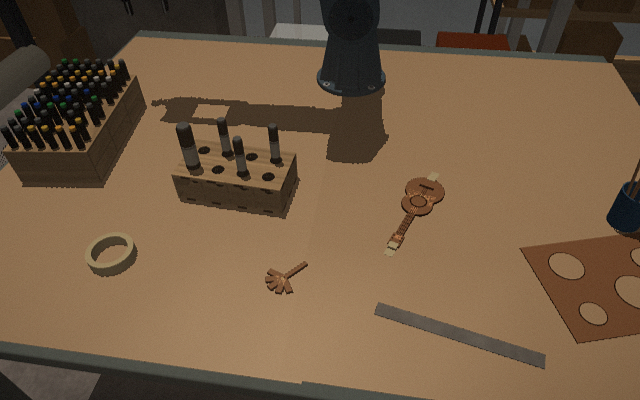

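The top view shows the fat marker at about (434,207) in the far right corner of the rack. The thin markers are at (385,205), (360,229) and (409,231), the sound hole at (234,233), and the palm at (326,140). The scene view agrees, with the fat marker at (188,145) and the sound hole at (418,202).

```bash
python3 - <<'E'
from h import *
for n in("top","scene"):
    d=np.load(n+"0.npz");W=d["W"];img=d["img"]
    fin=np.isfinite(W[...,2])
    reg=fin&(W[...,0]>.35)&(W[...,0]<.75)&(W[...,1]<.0)&(W[...,1]>-.45)
    m=reg&(abs(W[...,2]-.075)<.008)
    p=W[m][:,:2].astype(np.float32);r=cv2.minAreaRect(p*1000);print(n,"rack",r,W[m][:,2].mean(),m.sum())
    k=(reg&(W[...,2]>.1)&(W[...,2]<.3)).astype(np.uint8)
    nc,L,st,ce=cv2.connectedComponentsWithStats(k)
    for i in range(1,nc):
        if st[i,4]<15:continue
        q=W[L==i];zt=q[:,2].max();t=q[q[:,2]>zt-.012];print(" mk",st[i,4],ce[i].round(),"ztop",zt.round(3),"top",np.median(t[:,:2],0).round(3),(t.min(0)+t.max(0))[:2]/2, np.ptp(t,0)[:2].round(3),"all",((q.min(0)+q.max(0))/2).round(3))
    # guitar by color/depth
    g=fin&(W[...,2]>.003)&(W[...,2]<.02)&(W[...,0]>.3)&(W[...,0]<.75)&(W[...,1]>.03)&(W[...,1]<.4)
    nc,L,st,ce=cv2.connectedComponentsWithStats(g.astype(np.uint8));
    for i in range(1,nc):
        if st[i,4]>200:
            q=W[L==i];print(" guitar?",st[i],ce[i],np.round(cv2.minAreaRect((q[:,:2]*1000).astype(np.float32)),1) if 0 else cv2.minAreaRect((q[:,:2]*1000).astype(np.float32)),np.median(q[:,2]))
    u,v=(234,233) if n=="top" else (418,202)
    print(" hole px",W[v,u]); 
    c=img[v-45:v+45,u-60:u+60,::-1];cv2.imwrite(f"pics/g_{n}.png",cv2.resize(c,None,fx=4,fy=4,interpolation=cv2.INTER_CUBIC))
a,b=[cv2.resize(cv2.imread(f"pics/g_{n}.png"),(480,360)) for n in("top","scene")]
cv2.imwrite("pics/g.png",cv2.convertScaleAbs(cv2.resize(np.hstack([a,b]),(800,300)),alpha=1.6))
E
```

```text
top rack ((553.708740234375, -216.3343963623047), (257.8040771484375, 137.46527099609375), 85.6297378540039) 0.07346864921620298 4423
 mk 272 [437. 206.] ztop 0.192 top [ 0.576 -0.306] [ 0.5768081  -0.30636886] [0.03  0.028] all [ 0.576 -0.306  0.146]
 mk 111 [387. 206.] ztop 0.175 top [ 0.584 -0.188] [ 0.58590187 -0.18789722] [0.02  0.017] all [ 0.585 -0.187  0.139]
 mk 99 [363. 229.] ztop 0.178 top [ 0.53  -0.124] [ 0.53089887 -0.12404241] [0.018 0.017] all [ 0.53  -0.123  0.139]
 mk 120 [412. 231.] ztop 0.177 top [ 0.521 -0.243] [ 0.52105123 -0.24265976] [0.017 0.018] all [ 0.521 -0.243  0.138]
 guitar? [ 211  179   47   92 1295] [233.61081081 234.2       ] ((581.555908203125, 215.02633666992188), (93.96890258789062, 258.0939025878906), 78.79789733886719) 0.005547743944353645
 hole px [0.55358065 0.21164758 0.0064013 ]
scene rack ((554.8661499023438, -215.81015014648438), (257.7027587890625, 140.65911865234375), 85.855224609375) 0.07439466873953271 3689
 mk 277 [223. 132.] ztop 0.174 top [ 0.527 -0.242] [ 0.52420201 -0.2422992 ] [0.019 0.018] all [ 0.525 -0.242  0.137]
 mk 586 [187. 141.] ztop 0.191 top [ 0.583 -0.305] [ 0.5792986  -0.30665993] [0.03  0.029] all [ 0.58  -0.306  0.146]
 mk 287 [273. 138.] ztop 0.174 top [ 0.536 -0.123] [ 0.53271984 -0.12309299] [0.019 0.02 ] all [ 0.534 -0.124  0.137]
 mk 294 [239. 151.] ztop 0.174 top [ 0.592 -0.187] [ 0.58760495 -0.18752474] [0.02  0.018] all [ 0.588 -0.187  0.137]
 guitar? [ 388  175   57   74 1587] [416.81663516 203.50094518] ((579.4164428710938, 215.0054931640625), (90.60408782958984, 262.7601013183594), 78.59408569335938) 0.006108861124909604
 hole px [0.55562783 0.21307512 0.0057128 ]
```

View pics/g.png

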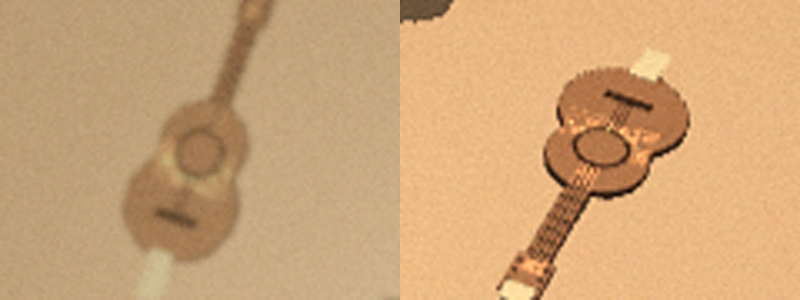

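Call:
{"api": "servo_tool", "payload": {"series": "-0.4 0.04 -0.01 0 0 0 -4; -0.4 0.08 -0.021 0 0 0 -8; -0.4 0.12 -0.032 0 0 0 -12; -0.4 0.16 -0.042 0 0 0 -16; -0.4 0.2 -0.053 0 0 0 -20; -0.4 0.24 -0.063 0 0 0 -24; -0.4 0.28 -0.074 0 0 0 -28; -0.4 0.32 -0.085 0 0 0 -32; -0.4 0.36 -0.095 0 0 0 -36; -0.4 0.4 -0.106 0 0 0 -40; -0.4 0.44 -0.116 0 0 0 -44; -0.4 0.475 -0.126 0 0 0 -46.6"}}

```text
time_s: 1.1
eef_pos: [0.5791, -0.3048, 0.2557]
eef_rot: [-0.0, 0.856, 0.517, 0.0]
wrist_force: [-0.1, -0.9, 0.2]
opening: 0.701
grasp_force: 0.0
```

Call:
{"api": "servo_tool", "payload": {"series": "-0.4 0 0 0 0 0 0; -0.4 0 0 0 0 0 0"}}

```text
time_s: 1.27
eef_pos: [0.5784, -0.3048, 0.2553]
eef_rot: [-0.001, 0.856, 0.517, -0.0]
wrist_force: [-0.4, -0.3, 0.0]
opening: 0.7
grasp_force: 0.0
```

```bash
python3 - <<'E'
from h import *
o=ctrl.get_obs();print(o["time_s"],o["eef_pos"],o["opening"],o["q"].round(3));print(R.from_quat(np.roll(o["eef_rot"],-1)).as_matrix().round(4))
c=snap("scene","s1");cv2.imwrite("pics/s1c.png",cv2.resize(c["img"][20:240,80:340,::-1],None,fx=2.5,fy=2.5))
E
```

```text
1.2667 [ 0.5783945  -0.30483286  0.25526929] 0.6999697608507804 [-0.666  0.355  1.394 -0.     1.395 -0.181]
[[ 4.664e-01  8.846e-01 -1.200e-03]
 [ 8.846e-01 -4.664e-01  9.000e-04]
 [ 2.000e-04 -1.500e-03 -1.000e+00]]
```

View pics/s1c.png

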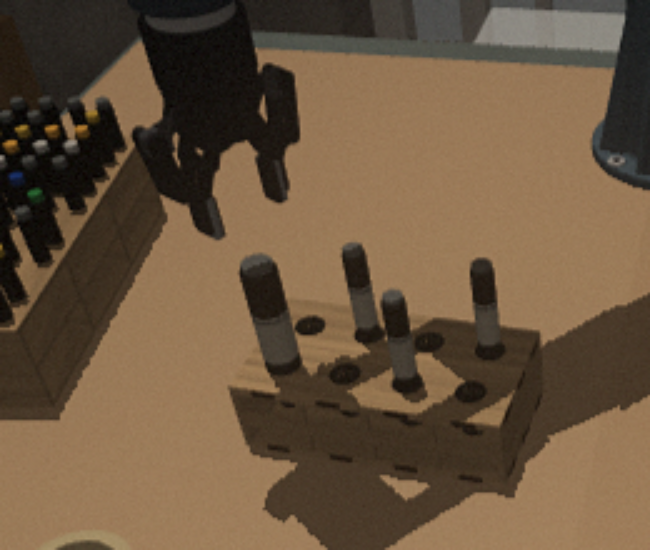

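The pads straddle the marker's axis: their midpoint is near crop pixel (241,202), and the marker's top is at (259,268). I'll lower the gripper and grip.

Call:
{"api": "servo_tool", "payload": {"series": "-0.4 -0.002 0 0.02 0 0 0; -0.4 -0.002 0 0.04 0 0 0; -0.4 -0.002 0 0.06 0 0 0; -0.4 -0.002 0 0.08 0 0 0; -0.4 -0.002 0 0.1 0 0 0; -0.4 -0.002 0 0.1 0 0 0; 1 -0.002 0 0.1 0 0 0; 1 -0.002 0 0.1 0 0 0; 1 -0.002 0 0.1 0 0 0; 1 -0.002 0 0.1 0 0 0; 1 -0.002 0 0.1 0 0 0; 1 -0.002 0 0.1 0 0 0"}}

```text
time_s: 2.32
eef_pos: [0.5769, -0.3093, 0.1581]
eef_rot: [0.001, 0.857, 0.515, 0.0]
wrist_force: [-0.7, -0.6, 5.2]
opening: 0.368
grasp_force: 59.3
```

Call:
{"api": "servo_tool", "payload": {"series": "1 0 0 -0.01 0 0 0; 1 0 0 -0.025 0 0 0; 1 0 0 -0.045 0 0 0; 1 0 0 -0.07 0 0 0; 1 0 0 -0.1 0 0 0; 1 0 0 -0.13 0 0 0; 1 0 0 -0.16 0 0 0; 1 0 0 -0.19 0 0 0; 1 0 0 -0.22 0 0 0; 1 0 0 -0.23 0 0 0; 1 0 0 -0.23 0 0 0; 1 0 0 -0.23 0 0 0"}}

```text
time_s: 3.32
eef_pos: [0.5762, -0.3082, 0.3857]
eef_rot: [-0.0, 0.857, 0.515, -0.0]
wrist_force: [0.2, 0.1, -1.6]
opening: 0.358
grasp_force: 60.2
```

```bash
python3 - <<'E'
from h import *
o=ctrl.get_obs();print(o["time_s"],o["eef_pos"],o["opening"],o["q"].round(3));print(R.from_quat(np.roll(o["eef_rot"],-1)).as_matrix().round(4))
c=snap("scene","s2");cv2.imwrite("pics/s2c.png",cv2.resize(c["img"][0:240,80:340,::-1],None,fx=2.4,fy=2.4))
np.savez("s2.npz",W=cloud(c),img=c["img"])
E
```

```text
3.3167 [ 0.57618449 -0.30824791  0.38569706] 0.35788558863988307 [-0.673  0.287  1.223  0.     1.632 -0.184]
[[ 4.693e-01  8.831e-01 -2.000e-04]
 [ 8.831e-01 -4.693e-01  2.000e-04]
 [ 1.000e-04 -3.000e-04 -1.000e+00]]
```

View pics/s2c.png

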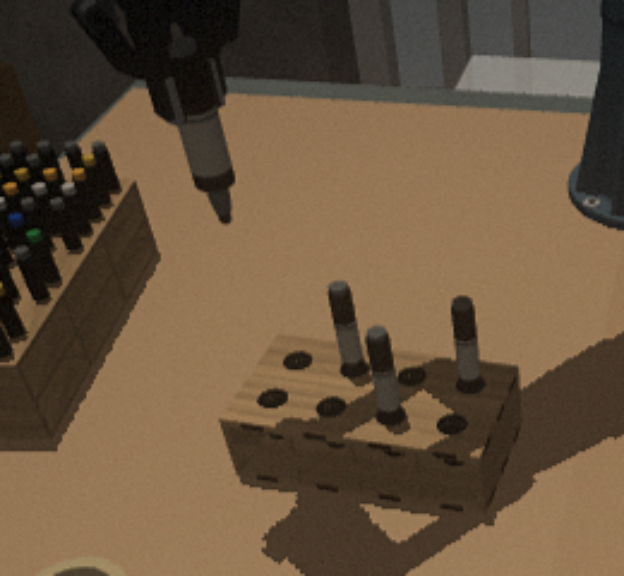

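The marker is out and held, with its nib near crop pixel (227,222). The thin markers are all still standing. Next I'll locate the nib in the tool frame.

```bash
cat >> h.py <<'E'
def nibfit(W,o):
    """marker cloud in tool frame: barrel axis and tip (nib along tool z)"""
    T=R.from_quat(np.roll(o["eef_rot"],-1)).as_matrix();p=(W[np.isfinite(W[...,2])]-o["eef_pos"])@T
    p=p[(np.hypot(p[:,0],p[:,1])<.035)&(p[:,2]>.03)&(p[:,2]<.16)]
    cam=None
    for a in np.arange(.03,.14,.01):
        s=p[(p[:,2]>=a)&(p[:,2]<a+.01)]
        if len(s)>5: print(round(a,2),len(s),((s.min(0)+s.max(0))/2).round(4),np.ptp(s,0).round(4))
    print("zmax",np.sort(p[:,2])[-6:].round(4)); return p
E
python3 - <<'E'
from h import *
nibfit(np.load("s2.npz")["W"],ctrl.get_obs())
c=ctrl.camera("top");nibfit(cloud(c),ctrl.get_obs())
E
```

```text
0.03 92 [0.0069 0.0037 0.035 ] [0.0274 0.0296 0.0099]
0.04 95 [0.0064 0.0042 0.045 ] [0.03   0.0283 0.01  ]
0.05 86 [0.0081 0.0031 0.0551] [0.0241 0.0299 0.0098]
0.06 79 [0.008  0.0024 0.065 ] [0.0271 0.0308 0.0094]
0.07 88 [0.0064 0.0027 0.075 ] [0.0249 0.0293 0.01  ]
0.08 27 [0.0067 0.0054 0.085 ] [0.0192 0.0208 0.0098]
0.09 37 [0.0042 0.0029 0.0951] [0.0157 0.0137 0.0098]
0.1 28 [0.0039 0.0013 0.1044] [0.0114 0.0138 0.0087]
0.11 15 [0.004  0.0011 0.1138] [0.009  0.0083 0.006 ]
zmax [0.1139 0.114  0.1144 0.115  0.1162 0.1168]
zmax []
```

Call:
{"api": "servo_tool", "payload": {"series": "1 0.02 -0.016 0 0 0 -3; 1 0.05 -0.041 0 0 0 -7; 1 0.08 -0.066 0 0 0 -11; 1 0.112 -0.092 0 0 0 -15; 1 0.144 -0.118 0 0 0 -19; 1 0.176 -0.144 0 0 0 -23; 1 0.208 -0.17 0 0 0 -27; 1 0.24 -0.196 0 0 0 -31; 1 0.272 -0.222 0 0 0 -35; 1 0.304 -0.248 0 0 0 -39; 1 0.336 -0.274 0 0 0 -44; 1 0.365 -0.3 0 0 0 -49"}}

```text
time_s: 4.42
eef_pos: [0.4812, 0.1566, 0.3839]
eef_rot: [-0.002, 0.565, 0.825, -0.001]
wrist_force: [1.2, 0.5, -2.1]
opening: 0.363
grasp_force: 60.1
```

Call:
{"api": "servo_tool", "payload": {"series": "1 0 0 0 -3 0 0; 1 0 0 0 -7 0 0; 1 0 0 0 -11 0 0; 1 0 0 0 -15 0 0; 1 0 0 0 -19 0 0; 1 0 0 0 -23 0 0; 1 0 0 0 -27 0 0; 1 0 0 0 -31 0 0; 1 0 0 0 -35 0 0; 1 0 0 0 -40 0 0; 1 0 0 0 -45 0 0; 1 0 0 0 -45 0 0"}}

```text
time_s: 5.42
eef_pos: [0.4801, 0.1545, 0.3804]
eef_rot: [0.214, 0.525, 0.762, 0.315]
wrist_force: [-1.3, 0.4, -2.6]
opening: 0.36
grasp_force: 60.2
```

```bash
python3 - <<'E'
from h import *
o=ctrl.get_obs();print(o["time_s"],o["eef_pos"],o["opening"],o["q"].round(3));T=R.from_quat(np.roll(o["eef_rot"],-1)).as_matrix();print(T.round(4))
nib=o["eef_pos"]+T@[.001,0,.118];print("nib",nib,"shift in tool to hover",T.T@(np.array([.5545,.2125,.076])-nib))
E
```

```text
5.4167 [0.48007388 0.1545098  0.38043599] 0.3595627517290196 [-0.135 -0.579  2.16   0.45   0.897 -0.662]
[[-0.3577  0.6643  0.6564]
 [ 0.9338  0.2517  0.2541]
 [ 0.0036  0.7039 -0.7103]]
nib [0.55716939 0.18543311 0.29662053] shift in tool to hover [ 0.02543186 -0.15024657  0.1618405 ]
```

Call:
{"api": "servo_tool", "payload": {"series": "1 0.003 -0.015 0.016 0 0 0; 1 0.006 -0.035 0.038 0 0 0; 1 0.01 -0.055 0.06 0 0 0; 1 0.013 -0.075 0.081 0 0 0; 1 0.016 -0.095 0.102 0 0 0; 1 0.02 -0.115 0.124 0 0 0; 1 0.023 -0.13 0.14 0 0 0; 1 0.025 -0.142 0.153 0 0 0; 1 0.025 -0.15 0.162 0 0 0; 1 0.025 -0.15 0.162 0 0 0; 1 0.025 -0.15 0.162 0 0 0; 1 0.025 -0.15 0.162 0 0 0"}}

```text
time_s: 6.42
eef_pos: [0.4821, 0.1812, 0.1661]
eef_rot: [0.216, 0.523, 0.762, 0.315]
wrist_force: [0.5, 0.4, -0.5]
opening: 0.361
grasp_force: 60.2
```

```bash
python3 - <<'E'
from h import *
o=ctrl.get_obs();print(o["time_s"],o["eef_pos"],o["opening"],o["q"].round(3),o["wrist_force"]);T=R.from_quat(np.roll(o["eef_rot"],-1)).as_matrix();print(T.round(4))
nib=o["eef_pos"]+T@[.001,0,.118];print("nib",nib)
c=snap("scene","s3");cv2.imwrite("pics/s3c.png",cv2.convertScaleAbs(cv2.resize(c["img"][80:280,300:540,::-1],None,fx=3,fy=3),alpha=1.5))
nibfit(cloud(c),o)
# predicted nib pixel
E=np.array(c["extrinsics"]);f=200/np.tan(np.radians(c["fovy"])/2)
for P in (nib,[.5545,.2125,.006],[nib[0],nib[1],.006]):
    q=E[:3,:3].T@(np.array(P)-E[:3,3]);print("px",f*q[0]/q[2]+c["cx"],f*q[1]/q[2]+c["cy"])
E
```

```text
6.4167 [0.48213703 0.18122618 0.1660818 ] 0.36053431685538073 [-0.039 -0.194  2.387  0.959  0.349 -1.225] [ 0.51201573  0.35970887 -0.47169008]
[[-3.590e-01  6.603e-01  6.596e-01]
 [ 9.333e-01  2.538e-01  2.540e-01]
 [ 4.000e-04  7.068e-01 -7.074e-01]]
nib [0.55960862 0.21213147 0.08260716]
0.03 72 [0.0002 0.006  0.0351] [0.0312 0.0271 0.0098]
0.04 70 [-0.0008  0.0081  0.0451] [0.0299 0.0221 0.0097]
0.05 69 [-0.0008  0.007   0.055 ] [0.0298 0.0213 0.0099]
0.06 70 [-0.0001  0.0087  0.065 ] [0.0304 0.0182 0.0099]
0.07 68 [0.0002 0.0074 0.0751] [0.0309 0.0211 0.0098]
0.08 53 [-0.0004  0.0079  0.085 ] [0.0287 0.0204 0.0099]
0.09 34 [0.0003 0.0054 0.095 ] [0.0161 0.0118 0.0097]
0.1 29 [0.0012 0.0052 0.1049] [0.017  0.011  0.0091]
0.11 20 [0.0004 0.0022 0.1148] [0.0081 0.0105 0.0094]
zmax [0.117  0.1174 0.1177 0.1181 0.1191 0.1195]
px 422.5394474618645 178.21887961784455
px 417.7638171623914 201.54972086223535
px 417.6119045584258 203.07021281628042
```

View pics/s3c.png

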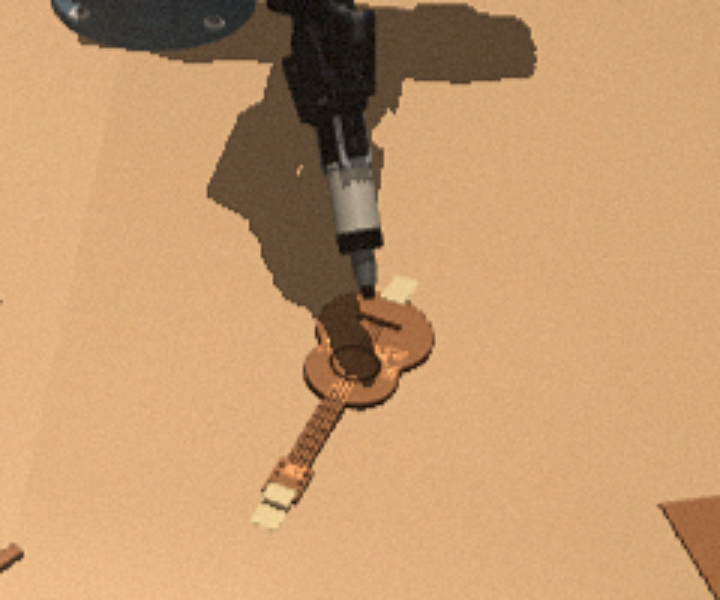

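The nib is at crop pixel (370,295), i.e. (423,178) in the full picture, which matches the prediction. The sound hole is at (418,201). I'll settle and then see the tracking error.

Call:
{"api": "servo_tool", "payload": {"series": "1 0 0 0 0 0 0; 1 0 0 0 0 0 0; 1 0 0 0 0 0 0"}}

```text
time_s: 6.72
eef_pos: [0.4821, 0.181, 0.1666]
eef_rot: [0.217, 0.523, 0.761, 0.316]
wrist_force: [-0.0, 0.3, -1.5]
opening: 0.359
grasp_force: 60.2
```

```bash
cat > st.py <<'E'
from h import *
o=ctrl.get_obs();T=R.from_quat(np.roll(o["eef_rot"],-1)).as_matrix()
nib=o["eef_pos"]+T@[.0,0,.119];print(o["time_s"],"nib",nib.round(4),"q",o["q"].round(3),o["wrist_force"].round(2),"z",T[:,2].round(3))
for h in(.03,.016,.008,.004): print(h,"shift",(T.T@(np.array([.5545,.2125,.006+h])-nib)).round(4))
print("up in tool",T.T[:,2].round(3))
E
python3 st.py
```

```text
6.7167 nib [0.5608 0.2111 0.0826] q [-0.04  -0.195  2.388  0.962  0.348 -1.228] [-0.03  0.34 -1.5 ] z [ 0.661  0.253 -0.706]
0.03 shift [ 0.0036 -0.0368  0.0291]
0.016 shift [ 0.0036 -0.0467  0.0389]
0.008 shift [ 0.0036 -0.0524  0.0446]
0.004 shift [ 0.0036 -0.0552  0.0474]
up in tool [-0.001  0.708 -0.706]
```

Call:
{"api": "servo_tool", "payload": {"series": "1 0 -0.005 0.005 0 0 0; 1 0.001 -0.012 0.01 0 0 0; 1 0.002 -0.02 0.016 0 0 0; 1 0.002 -0.027 0.022 0 0 0; 1 0.003 -0.034 0.028 0 0 0; 1 0.003 -0.04 0.033 0 0 0; 1 0.004 -0.044 0.037 0 0 0; 1 0.004 -0.047 0.039 0 0 0; 1 0.004 -0.047 0.039 0 0 0; 1 0.004 -0.047 0.039 0 0 0"}}

```text
time_s: 7.55
eef_pos: [0.4751, 0.1826, 0.105]
eef_rot: [0.217, 0.523, 0.761, 0.315]
wrist_force: [0.6, 0.6, -1.0]
opening: 0.36
grasp_force: 60.2
```

```bash
python3 st.py; python3 - <<'E'
from h import *
c=snap("scene","s4");cv2.imwrite("pics/s4c.png",cv2.convertScaleAbs(cv2.resize(c["img"][140:240,360:480,::-1],None,fx=6,fy=6,interpolation=cv2.INTER_CUBIC),alpha=1.7))
o=ctrl.get_obs();nibfit(cloud(c),o)
E
```

```text
7.55 nib [0.5536 0.2128 0.0209] q [-0.034 -0.011  2.417  1.6    0.28  -1.892] [ 0.61  0.64 -1.  ] z [ 0.66   0.253 -0.707]
0.03 shift [-0.0006  0.0112 -0.0102]
0.016 shift [-0.0006  0.0013 -0.0003]
0.008 shift [-0.0006 -0.0044  0.0054]
0.004 shift [-0.0006 -0.0072  0.0082]
up in tool [ 0.     0.707 -0.707]
0.03 63 [-0.0011  0.0083  0.035 ] [0.0301 0.0209 0.0097]
0.04 64 [-0.0001  0.0086  0.0449] [0.0314 0.0173 0.0098]
0.05 65 [0.0008 0.0086 0.055 ] [0.0332 0.0208 0.0097]
0.06 64 [0.0007 0.0083 0.065 ] [0.0315 0.0206 0.0099]
0.07 62 [0.0011 0.0062 0.0751] [0.0316 0.0262 0.0098]
0.08 44 [-0.0014  0.0055  0.0848] [0.0271 0.023  0.0096]
0.09 34 [-0.0002  0.0045  0.0949] [0.0162 0.0115 0.0097]
0.1 44 [-0.0038 -0.0119  0.1051] [0.0204 0.0436 0.0098]
0.11 85 [-0.0002 -0.0128  0.1151] [0.0541 0.0374 0.0097]
0.12 110 [ 0.0008 -0.0131  0.125 ] [0.0631 0.0166 0.01  ]
0.13 128 [ 0.0002 -0.0055  0.135 ] [0.069  0.0153 0.0099]
0.14 129 [-0.0008  0.0035  0.145 ] [0.0678 0.0158 0.0099]
zmax [0.1594 0.1594 0.1596 0.1598 0.1598 0.1599]
```

View pics/s4c.png

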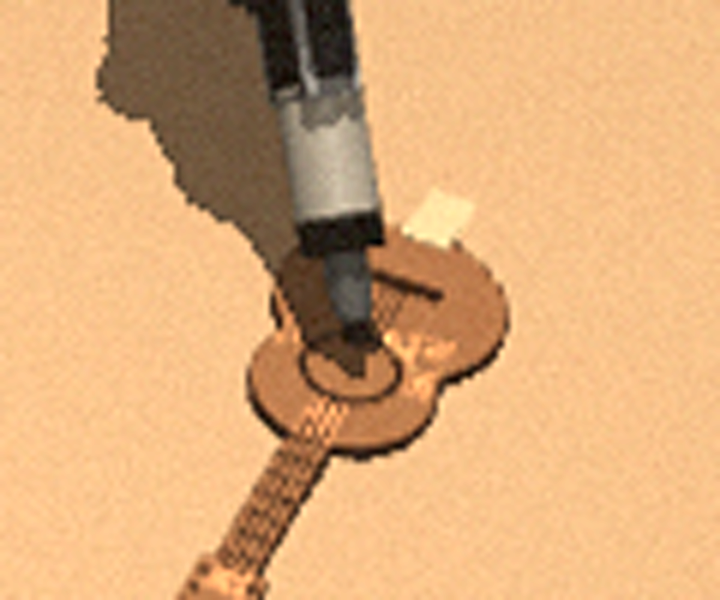

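The nib at crop pixel (360,335) is about 15 mm above the hole, whose middle is at (350,367). A vertical drop lands within about 2 mm of the middle. I'll lower it in small steps.

Call:
{"api": "servo_tool", "payload": {"series": "1 0 -0.002 0.002 0 0 0; 1 0 -0.004 0.004 0 0 0; 1 0 -0.006 0.006 0 0 0; 1 0 -0.007 0.007 0 0 0; 1 0 -0.007 0.007 0 0 0"}}

```text
time_s: 8.02
eef_pos: [0.4752, 0.1827, 0.0952]
eef_rot: [0.217, 0.523, 0.761, 0.315]
wrist_force: [0.5, 0.4, -1.1]
opening: 0.359
grasp_force: 60.2
```

Call:
{"api": "servo_tool", "payload": {"series": "1 0 -0.0005 0.0005 0 0 0; 1 0 -0.001 0.001 0 0 0; 1 0 -0.001 0.001 0 0 0"}}

```text
time_s: 8.27
eef_pos: [0.4751, 0.1827, 0.0937]
eef_rot: [0.217, 0.523, 0.761, 0.315]
wrist_force: [0.1, 0.4, -1.4]
opening: 0.354
grasp_force: 60.2
```

```bash
python3 st.py
```

```text
8.2667 nib [0.5537 0.2129 0.0096] q [-0.034  0.03   2.416  1.742  0.284 -2.04 ] [ 0.1   0.44 -1.35] z [ 0.66   0.253 -0.707]
0.03 shift [-0.0006  0.0191 -0.0182]
0.016 shift [-0.0006  0.0092 -0.0083]
0.008 shift [-0.0006  0.0036 -0.0027]
0.004 shift [-0.0006  0.0008  0.0002]
up in tool [-0.     0.707 -0.707]
```

Call:
{"api": "servo_tool", "payload": {"series": "1 0 -0.0004 0.0004 0 0 0; 1 0 -0.0007 0.0007 0 0 0; 1 0 -0.0007 0.0007 0 0 0"}}

```text
time_s: 8.52
eef_pos: [0.4751, 0.1827, 0.0927]
eef_rot: [0.217, 0.523, 0.761, 0.316]
wrist_force: [0.1, -0.9, 0.6]
opening: 0.362
grasp_force: 60.2
```

Call:
{"api": "servo_tool", "payload": {"series": "1 0 -0.0004 0.0004 0 0 0; 1 0 -0.0007 0.0007 0 0 0; 1 0 -0.0007 0.0007 0 0 0"}}

```text
time_s: 8.77
eef_pos: [0.4755, 0.1828, 0.0922]
eef_rot: [0.217, 0.523, 0.761, 0.316]
wrist_force: [-3.3, -1.6, 5.5]
opening: 0.363
grasp_force: 61.0
```

Contact is steady at about 7 N. I'll hold briefly, then lift straight up about 5 cm.

Call:
{"api": "servo_tool", "payload": {"series": "1 0 0 0 0 0 0; 1 0 0 0 0 0 0"}}

```text
time_s: 8.93
eef_pos: [0.4755, 0.1828, 0.0922]
eef_rot: [0.217, 0.523, 0.761, 0.316]
wrist_force: [-3.6, -1.8, 4.9]
opening: 0.36
grasp_force: 61.0
```

Call:
{"api": "servo_tool", "payload": {"series": "1 0 0.001 -0.001 0 0 0; 1 0 0.003 -0.003 0 0 0; 1 0 0.006 -0.006 0 0 0; 1 0 0.01 -0.01 0 0 0; 1 0 0.015 -0.015 0 0 0; 1 0 0.02 -0.02 0 0 0; 1 0 0.025 -0.025 0 0 0; 1 0 0.03 -0.03 0 0 0; 1 0 0.034 -0.034 0 0 0; 1 0 0.037 -0.037 0 0 0; 1 0 0.037 -0.037 0 0 0; 1 0 0.037 -0.037 0 0 0"}}

```text
time_s: 9.93
eef_pos: [0.4749, 0.1827, 0.1439]
eef_rot: [0.217, 0.523, 0.761, 0.315]
wrist_force: [0.3, 0.1, -1.8]
opening: 0.361
grasp_force: 60.2
```

Call:
{"api": "servo_tool", "payload": {"series": "1 0 0 0 0 0 0; 1 0 0 0 0 0 0; 1 0 0 0 0 0 0; 1 0 0 0 0 0 0; 1 0 0 0 0 0 0; 1 0 0 0 0 0 0"}}

```text
time_s: 10.43
eef_pos: [0.4749, 0.1827, 0.1437]
eef_rot: [0.217, 0.523, 0.761, 0.315]
wrist_force: [-0.8, -0.4, -0.5]
opening: 0.361
grasp_force: 60.2
```

```bash
python3 st.py; python3 - <<'E'
from h import *
c=snap("scene","s5");o=ctrl.get_obs();print(abs(o["dq"]).max());nibfit(cloud(c),o)
E
```

```text
10.4333 nib [0.5535 0.2129 0.0596] q [-0.034 -0.144  2.411  1.143  0.308 -1.416] [-0.77 -0.37 -0.48] z [ 0.66   0.253 -0.707]
0.03 shift [-0.0007 -0.0161  0.0173]
0.016 shift [-0.0007 -0.026   0.0272]
0.008 shift [-0.0007 -0.0316  0.0328]
0.004 shift [-0.0007 -0.0344  0.0357]
up in tool [ 0.     0.707 -0.707]
0.0017022430090104818
0.03 68 [-0.0005  0.0076  0.0351] [0.0299 0.0217 0.0096]
0.04 67 [0.0001 0.0062 0.045 ] [0.0315 0.0277 0.0096]
0.05 66 [-0.0005  0.0063  0.0551] [0.0299 0.0266 0.0096]
0.06 70 [-0.0001  0.007   0.0651] [0.0323 0.0221 0.0096]
0.07 64 [0.0001 0.0084 0.0749] [0.0292 0.0203 0.0097]
0.08 51 [-0.0008  0.0064  0.0849] [0.0282 0.0229 0.0097]
0.09 36 [0.0008 0.0056 0.0951] [0.0164 0.0126 0.0098]
0.1 29 [0.0006 0.0043 0.105 ] [0.0151 0.0129 0.0095]
0.11 18 [0.0004 0.003  0.1147] [0.0084 0.008  0.0092]
zmax [0.1577 0.1578 0.1585 0.1589 0.1596 0.1599]
```

View pics/s5.png

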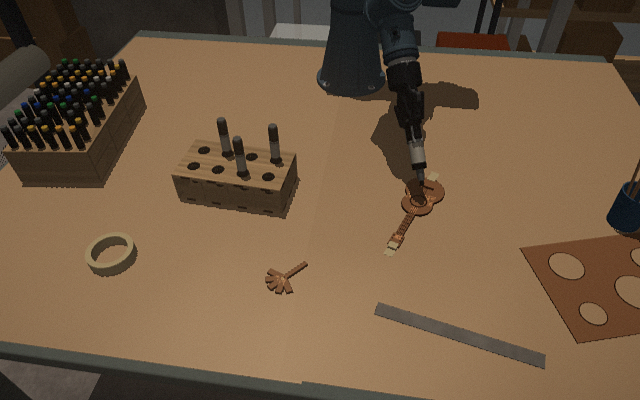

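The nib, near (421,187), hovers about 54 mm above the sound hole at a 45° slant. The thin markers and the palm are where they started.

```bash
python3 -c "from bench import ctrl; print(ctrl.hand_in())"
```

```text
the job is handed in; nothing more can be done
None
```

I put the dot in the sound hole with about 7 N of nib force, and the job is handed in (the hand-in returned no verdict) with the marker gripped at a 45° slant, its nib about 54 mm above the hole, and the thin markers and palm where they started.

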